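Press a reducing sleeve into a dry-block heater and start it

ROBOT

A 6-joint arm with a two-finger parallel gripper is mounted at the origin on the work surface. World frame = base frame: x ahead of the robot, y to its left, z up, the work surface at z = 0. Lengths are in m, angles in rad, forces in N, time in s.
With the tool pointing down it reaches from about 0.275 to 0.75 m from the base axis. Payload 10.2 kg.
Tool frame: the origin (TCP) lies midway between the tips of the shut fingers; the grasp point (between the pads) lies arm.grasp_offset behind it (arm.grasp_offset is the distance from the TCP to the grasp point, in m); x points along the fingers, y is the direction in which the jaws open and shut, and the axes are right-handed (so a half turn about x gives the same grasp; the last joint's range is limited). The gripper opens to 88 mm and grips with 3 to 60 N. Pads are 18 mm wide; open, the fingers measure 123 mm over their backs; the gripper's body (75 mm by 187 mm) begins 45 mm behind the grasp point.
Start: joints at [-1.486, 0.313, 1.498, -0, 1.331, -0.223], TCP at [0.159, -0.5, 0.239] pointing down, gripper open.
Joint ranges: [-2.94, 2.94], [-0.97, 2.17], [0.19, 2.56], [-1.23, 4.37], [0.02, 3.11], [-2.88, 2.88]. Speed limits (rad/s): [2.39, 2.39, 3.01, 3.14, 3.14, 3.14].

INTERFACE

Orientations are given as a 3x3 rotation matrix whose columns are the frame's x, y, z axes.
In Python, from workcell import arm, eyes gives the robot as it stands.
- The arm moves only by the tool play_rows, never from a script. Its argument "commands" is a list of rows, each a list of 7 numbers: the turn, a rotation vector about the tool's x, y, z in degrees, then the shift along the tool's x, y, z in cm, then the opening, from 0 (shut) to 1 (fully open). In form: [[wx, wy, wz, tx, ty, tz, claw], ...]. A call has 1 to 10 rows; each row is the pose to reach, as a shift and turn from the pose measured when the call began, along the tool's axes at that moment; what a row does not reach only later rows make up. A row lasts 1/12 s, in which the tool goes at most 41.7 mm and 7.16 degrees, less where a joint would pass 70% of its speed; a pose out of reach is approached as far as the arm can. A call with a gripper value outside its range is refused whole. The fingers move at their own pace and stop on an object; "squeeze" is the grip in N (left out, the last holds). Time passes only in rows, so rows that repeat a pose let the fingers close. It gives the time, the measured TCP pose, the force and the opening at its end, in the units of the state.
- arm.state(): the state, without advancing time (a new reading comes with each control period).
- eyes.snapshot(name): name is "scene" or "top"; returns a dict with "img" (480x640x3 uint8, red, green, blue), "K" (3x3 intrinsics, pixels), "xyz" and "orientation" of the camera in the world. Camera axes: x right, y down, z forward; pixel columns grow to the right and rows downward; lengths in m; the calibration is good to about 2 mm. A picture is of the moment at which its call begins. There is no depth.
- arm.job_done(): hands the job in, once; it reports no verdict.
Trained networks look in a picture, given as the dict that the camera call returned (one of the last four; its "shot" number tells which), for a name from the list of things; names that differ only in an ending like _2 or _b are one class to them, and where a whole thing is asked for, a point or a joint stands for the part that bears it (a point fixed in the world has none). Each returns a list of dicts, best first, with "confidence" (0 to 1); they miss things now and then, are a little off and sometimes report something else, mostly with a low value. They report only what shows in the picture. A call takes as long as a camera call.
- eyes.recognise(picture, target): "uv" ([column, row] in pixels, amid what is visible of it).
- eyes.regions_of(picture, target): "region" (480x640 bool, what is visible of it) and "uv" ([column, row] in pixels, amid what is visible of it).
- eyes.mark_of(picture, target): "uv" ([column, row] in pixels: a listed point, or the origin of a listed thing).
The state is a dict: "clock": time; "joint_positions": joint angles; "qd": joint speeds; "tau": joint torques, N m; "tcp_pos": TCP position; "tool_rot": TCP orientation; "ft_force": force on the tool from outside, world axes, zero at the start; "moment": the same for the moment, N m; "finger_gap": opening from 0.0 (shut) to 1.0 (fully open).
Only numpy, scipy, OpenCV 4.12 (cv2) and the standard library are available. Lean on these libraries where they do the work, as an engineer would, in place of code of your own. Each camera call takes 0.05 s, during which the arm holds its last target.

TASK

Fit the bronze sleeve into the empty bore of the dry-block heater: the block sits with some play in its well, so you will have to feel for the bore. Press the sleeve straight down past the grip strips until its shoulder sits flush on the block all round, then press the green start button fully down and release it, and leave the other sleeves, the bottles, the beaker and the tip box where they stand.

Things in the scene. Friction and masses are not known exactly. Their poses are not given: they have to be found in the camera images.
- sleeve: Bronze-coloured aluminium reducing sleeve (shouldered bushing), 0.14 kg, standing head up in the tray. Origin: centre of its foot, z up its axis. 62 mm tall: shank 30 mm dia and 42 mm long, its lowest 10 mm tapering as a lead-in to 27.6 mm at the foot; above it a knurled head 38 mm dia, 20 mm tall, flat on top with a 12 mm tube pocket in the middle. Round: yaw is of no account.
- shoulder (a point): Point on the bronze sleeve's axis in the plane of its shoulder (the flat underside of the head), 42 mm above its foot, 20 mm below its top; z up the axis. Level with bore_place when home. Pressing the sleeve in takes up to 10 to 18 N at the strips and 6 to 13 N over the last 16 mm, more if it leans or is pushed off its axis; then the force climbs fast as the shoulder meets the block.
- bore_place (a point): Where the mouth of the empty bore would be if its block stood in the middle of its place in the well. The block has play: the true bore lies up to 4.5 mm off in x and 3.5 mm in y, at this same height, which has to be seen or felt. z up, level with the block's flat top, 92 mm above the bench, 8 mm above the deck; x from the heater's control panel to its back, y along the row of blocks.
- heater: White dry-block heater, 240 (x) by 260 (y) mm, deck 84 mm high, fixed. Origin: centre of its underside; x from its control panel (robot's side) to its back. Three fixed aluminium blocks, 76 by 60 mm, tops 92 mm above the bench, stand in a row along y at about x = 34, y = -68, 0 and 68 mm: the one with the empty bore, one with a fitted black sleeve, head 20 mm proud, one with microtubes.
- block_seat: Heating plate under the block with the empty bore, hidden by it; origin 62 mm below bore_place, axes as there. The bore is 31.5 mm dia, 46 mm deep, its edge sharp. Four spring strips in its wall, from 10 mm down, narrow it to 28 mm and clasp the shank wherever it is left. A sleeve let go just inside the bore rests on them, shoulder about 28 mm up, and leans a little.
- start (a joint): Travel of the heater's green start button in m: 0 is up, 0.006 fully down. Its spring needs about 1.5 N to start moving and 5 N to be held fully down; it returns when let go.
- start_top (a point): Centre of the top of the green start button, 24 mm in diameter, pressed straight down; it stands 10 mm above a black collar 40 mm in diameter, 22 mm above the heater's deck when up, on the control panel on the robot's side. z up.
- tray: Stainless tray, 270 (x) by 115 (y) mm, rim 12 mm high, floor 3 mm above the bench, fixed; origin: centre of its underside. The three loose sleeves stand in it in a row along its x, about 80 mm apart, in changing order.
- black_sleeve: Loose black sleeve of the same head (38 mm) and height (62 mm) but a thinner shank (24 mm), for another heater; standing in the tray, to be left there. Origin: centre of its foot.
- silver_sleeve: Loose plain aluminium sleeve, same size as the black one; standing in the tray, to be left there. Origin: centre of its foot.
- amber_bottle: Brown glass jar with a black cap, 66 mm in diameter, 130 mm tall, left of the tray; bystander. Origin: centre of its foot.
- beaker: Glass beaker, 72 mm in diameter, 95 mm tall, behind the tray; bystander. Origin: centre of its foot.
- wash_bottle: White bottle with a blue cap, 64 mm in diameter, 170 mm tall, at the back; bystander. Origin: centre of its foot.
- tip_box: Blue and white box of yellow pipette tips, 122 x 85 mm, 66 mm tall, right of the heater; bystander. Origin: centre of its underside.

How it is judged:
By the outcome, as a careful person would: the job done as asked, in the order asked, and still so for the second after the job is handed in, with the robot touching nothing.
It also fails if it takes over 72 s, if anything falls off the work surface, if the arm or the gripper's body presses on something with over 40 N, if the wrist force passes 120 N, or if a joint passes its speed limit or range.

## Working session

There is one attempt and no reset: what is moved stays moved. The work goes in short steps, Python scripts to look and compute and a tool call to move; the robot and the scene stay as the last step left them, time stands still between calls to the robot, and variables do not carry over. Pictures are saved under pics/ and viewed, and the job is handed in when it is done.

Besides the shell and the picture viewer there is one more tool, called after ">>>" as name(argument=value, ...), one argument or row to a line, values as JSON. play_rows: Moves the arm, as the interface text tells. Its arguments: {"type":"object","properties":{"commands":{"type":"array","items":{"type":"array","items":{"type":"number"}}},"squeeze":{"type":"number"}},"required":["commands"]}

```bash
ls; mkdir -p pics; python3 - <<'E'
from workcell import arm, eyes
import cv2
s=arm.state(); print(s, arm.grasp_offset)
for n in ["scene","top"]:
    p=eyes.snapshot(n); cv2.imwrite(f"pics/{n}0.png",p["img"][:,:,::-1]); print(n,p["K"],p["xyz"],p["orientation"],p["shot"])
    for t in ["sleeve","shoulder","bore_place","heater","start_top","block_seat","black_sleeve","silver_sleeve","tray"]:
        print(t,[(m["uv"],round(m["confidence"],2)) for m in eyes.mark_of(p,t)][:3])
E
```

```text
pics
{'clock': 0.0, 'joint_positions': array([-1.48644792e+00,  3.13424676e-01,  1.49840866e+00,  1.14187257e-05,
        1.33101053e+00, -2.23406730e-01]), 'qd': array([ 0.0007708 ,  0.00019252, -0.00030302,  0.00226999, -0.00151718,
        0.00012685]), 'tau': array([-1.21156208e-03, -4.02213728e+01, -2.52268982e+01,  6.93779625e-02,
        3.52709193e-02, -9.05254274e-05]), 'tcp_pos': array([ 0.15900001, -0.50009216,  0.23818473]), 'tool_rot': array([[-9.43595848e-05,  3.02917367e-01, -9.53016820e-01],
       [ 1.24769258e-03, -9.53016047e-01, -3.02917244e-01],
       [-9.99999217e-01, -1.21765516e-03, -2.88021551e-04]]), 'ft_force': array([ 0.56058636,  0.20152415, -0.15972716]), 'moment': array([0.01635436, 0.00285783, 0.00704403]), 'finger_gap': 0.9980812699412537} 0.0187
scene [[450.29944776   0.         310.41342679]
 [  0.         450.29944776 236.98402916]
 [  0.           0.           1.        ]] [ 1.30529191 -0.06303567  0.80061107] [[ 0.10902511  0.6887899  -0.71671612]
 [ 0.994036   -0.07377631  0.08030865]
 [ 0.00243912 -0.72119729 -0.69272543]] 1
sleeve [([428.9, 2
[... 314 characters left out ...]
18   0.         321.69877994]
 [  0.         582.24236518 240.85391126]
 [  0.           0.           1.        ]] [0.31221212 0.00684223 1.59553564] [[ 0.02273991 -0.9852887   0.16937847]
 [-0.99971079 -0.02108444  0.01156627]
 [-0.00782487 -0.1695925  -0.98548321]] 2
sleeve [([383.2, 241.6], 0.67), ([218.6, 242.8], 0.56), ([410.9, 278.2], 0.39)]
shoulder [([217.0, 238.8], 0.64)]
bore_place [([389.3, 238.1], 0.62)]
heater [([383.1, 255.3], 0.7), ([383.3, 238.7], 0.26)]
start_top [([415.5, 281.4], 0.45), ([224.4, 272.5], 0.15)]
block_seat [([382.7, 240.7], 0.61)]
black_sleeve [([223.1, 300.5], 0.62)]
silver_sleeve [([222.7, 270.1], 0.61)]
tray [([217.6, 273.7], 0.79), ([157.6, 250.6], 0.25)]
```

View pics/scene0.png

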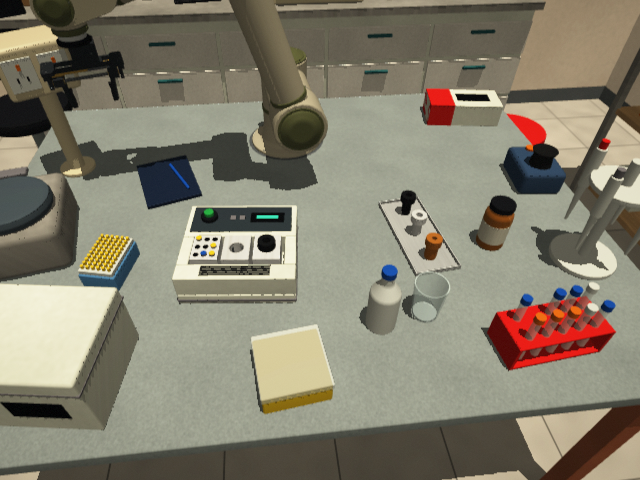

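View pics/top0.png

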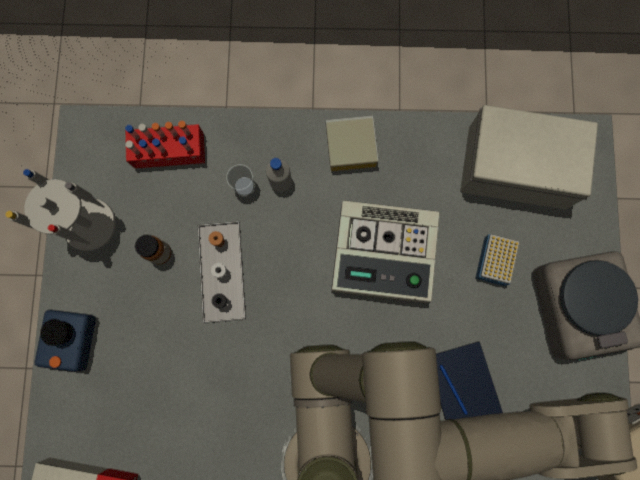

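```bash
python3 - <<'E'
import cv2
a=cv2.imread("pics/top0.png"); cv2.imwrite("pics/topz.png",cv2.resize(a[170:320,310:490],None,fx=4.4,fy=4,interpolation=cv2.INTER_CUBIC)[:600,:792])
a=cv2.imread("pics/scene0.png"); cv2.imwrite("pics/scz.png",cv2.resize(a[180:320,160:320],None,fx=4.2,fy=4.2,interpolation=cv2.INTER_CUBIC))
E
```

```text
(no output)
```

View pics/topz.png

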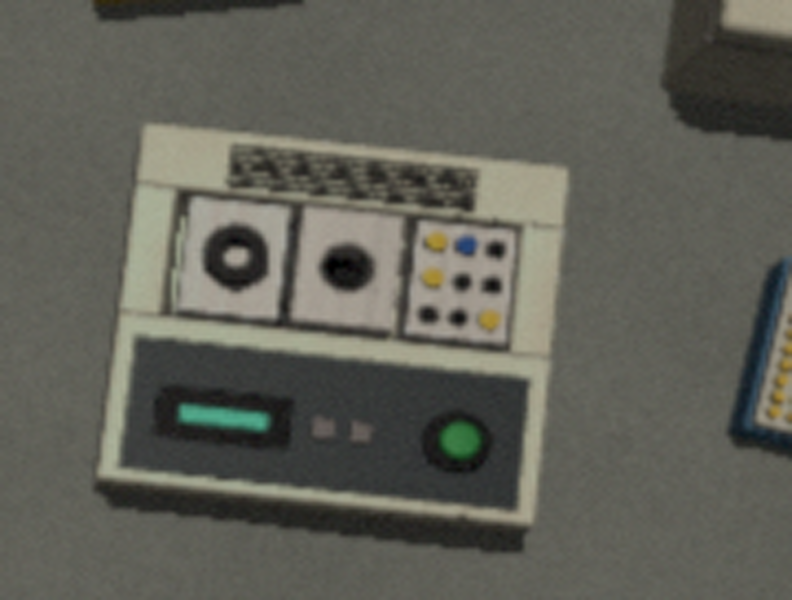

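View pics/scz.png

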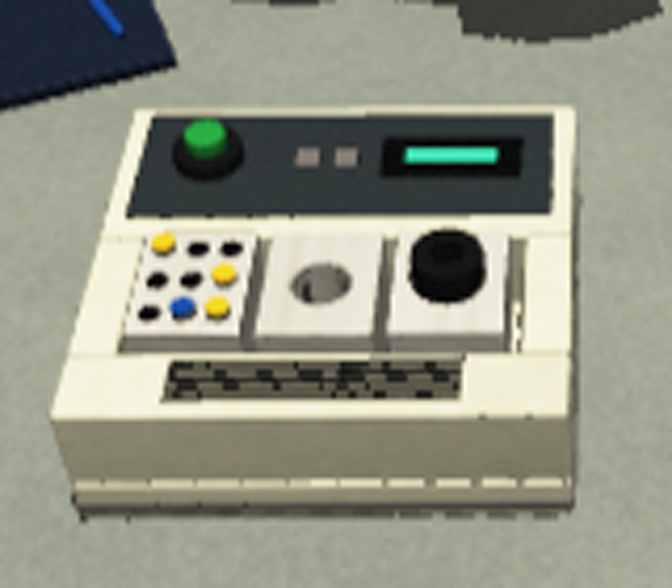

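```bash
cat > h.py <<'E'
import numpy as np
def ray(p,uv):
    K=np.array(p["K"]);d=np.linalg.inv(K)@np.array([uv[0],uv[1],1.0]);return np.array(p["orientation"])@d
def onz(p,uv,z):
    d=ray(p,uv);c=np.array(p["xyz"]);return c+d*(z-c[2])/d[2]
def proj(p,X):
    q=np.array(p["orientation"]).T@(np.array(X)-np.array(p["xyz"]));q=np.array(p["K"])@q;return q[:2]/q[2]
E
python3 - <<'E'
from workcell import arm, eyes
from h import *
import cv2
Z={"sleeve":.003,"black_sleeve":.003,"silver_sleeve":.003,"shoulder":.045,"bore_place":.092,"heater":0,"start_top":.106,"block_seat":.03,"tray":0,"amber_bottle":0,"beaker":0,"wash_bottle":0,"tip_box":0}
P={}
for n in ["scene","top"]:
    p=P[n]=eyes.snapshot(n)
    for t in Z:
        for m in eyes.mark_of(p,t)[:2]:
            if m["confidence"]>.3: print(n,t,np.round(m["uv"],1),round(m["confidence"],2),onz(p,m["uv"],Z[t]).round(4)[:2])
def cent(mask,p,lo,hi,n,z):
    k,l,s,c=cv2.connectedComponentsWithStats(mask.astype(np.uint8))
    for i in range(1,k):
        if s[i][4]>25: print(n,s[i],c[i].round(2),onz(p,c[i],z).round(4)[:2], "bbox c",onz(p,[s[i][0]+s[i][2]/2-.5,s[i][1]+s[i][3]/2-.5],z).round(4)[:2])
for n in P:
    a=P[n]["img"].astype(int);r,g,b=a[...,0],a[...,1],a[...,2]
    m=(g>1.5*r)&(g>1.5*b)&(g>60); cent(m,P[n],0,0,n+" green",.106)
    m=(r>1.6*b)&(r>g*1.3)&(r>60); 
    w=np.zeros_like(m)
    if n=="top": w[220:260,200:235]=1
    else: w[220:270,415:450]=1
    cent(m&w,P[n],0,0,n+" bronze",.065)
p=P["top"];g=cv2.cvtColor(p["img"],cv2.COLOR_RGB2GRAY);print(g[226:248,376:402])
p=P["scene"];g=cv2.cvtColor(p["img"],cv2.COLOR_RGB2GRAY);print(g[238:258,222:252])
E
```

```text
scene sleeve [429.7 257.5] 0.72 [0.583  0.3113]
scene black_sleeve [432.3 242.7] 0.71 [0.5336 0.3333]
scene black_sleeve [404.1 213. ] 0.68 [0.4138 0.292 ]
scene silver_sleeve [416.  232.9] 0.66 [0.494  0.3023]
scene shoulder [432.3 247.2] 0.74 [0.589  0.3078]
scene bore_place [427.9 254.4] 0.52 [0.6541 0.2685]
scene heater [244.3 267.7] 0.69 [ 0.5657 -0.1393]
scene start_top [209.2 211.3] 0.38 [ 0.4739 -0.211 ]
scene start_top [415.1 227.9] 0.36 [0.5823 0.2577]
scene block_seat [432.4 247.3] 0.67 [0.5751 0.3153]
scene amber_bottle [491.1 242.9] 0.62 [0.5473 0.4829]
scene beaker [424.3 311.5] 0.56 [0.7378 0.2522]
scene wash_bottle [380.2 320.7] 0.89 [0.7514 0.1507]
scene tip_box [114.6 269.8] 0.74 [ 0.5395 -0.4463]
top sleeve [219.9 240.4] 0.69 [0.5812 0.3085]
top sleeve [223.4 302.1] 0.59 [0.4106 0.2899]
top black_sleeve [222.1 303.5] 0.76 [0.4067 0.2933]
top silver_sleeve [226.8 272.5] 0.69 [0.4919 0.2848]
top shoulder [216.8 238.1] 0.57 [0.5802 0.3093]
top bore_place [388.4 237.1] 0.47 [ 0.5844 -0.1501]
top bore_place [224.9 272.6] 0.43 [0.4815 0.2742]
top heater [382.5 251.6] 0.9
[... 4976 characters left out ...]
160 171 173 189 193 211
  229 229 229 229 230 231 232 232 226 125  89  87]
 [227 227 228 229 227 224 224 226 229 230 230 225 221 218 219 228 229 230
  229 229 229 230 230 232 232 231 226 124  89  87]
 [228 228 228 229 226 223 223 226 230 230 230 230 228 228 227 228 230 230
  229 230 229 230 231 232 232 231 226 108  89  89]
 [228 228 227 228 226 223 225 228 229 230 231 229 229 228 228 229 228 230
  230 230 229 231 232 232 230 230 212  88  88  92]
 [227 228 228 228 226 224 226 228 230 231 230 230 229 228 228 228 230 230
  229 230 230 231 231 233 231 228 194  89  91 100]
 [228 228 228 227 225 224 226 228 230 231 230 229 229 228 228 229 230 230
  229 230 230 230 231 233 231 229 195  90  90 102]]
```

```bash
cat > fit.py <<'E'
from h import *
import cv2
from scipy.optimize import minimize
def ring(c,r,z):
    t=np.linspace(0,2*np.pi,60,endpoint=False);return np.c_[c[0]+r*np.cos(t),c[1]+r*np.sin(t),np.full(60,z)]
def hulls(p,c,z0,parts):
    out=[]
    for r1,za,r2,zb in parts:
        X=np.r_[ring(c,r1,z0+za),ring(c,r2,z0+zb)]
        out.append(cv2.convexHull(np.array([proj(p,x) for x in X],np.float32)))
    return out
def render(p,c,z0,parts,box,S=8):
    u0,v0,u1,v1=box;m=np.zeros(((v1-v0)*S,(u1-u0)*S),np.uint8)
    for h in hulls(p,c,z0,parts):
        q=((h.reshape(-1,2)-[u0,v0]+.5)*S-.5)
        cv2.fillPoly(m,[np.round(q*16).astype(np.int32)],255,shift=4)
    return cv2.resize(m,None,fx=1/S,fy=1/S,interpolation=cv2.INTER_AREA)/255.
SL=[(.0138,0,.015,.01),(.015,.01,.015,.042),(.019,.042,.019,.062)]
def fit(p,obs,box,z0,parts,c0,bl=1.0):
    # obs: soft mask in box
    def f(c):
        return ((cv2.GaussianBlur(render(p,c,z0,parts,box),(0,0),bl)-cv2.GaussianBlur(obs,(0,0),bl*.7))**2).sum()
    r=minimize(f,c0,method="Nelder-Mead",options=dict(initial_simplex=[c0,np.add(c0,[.006,0]),np.add(c0,[0,.006])],xatol=1e-5,fatol=1e-4))
    return r.x,r.fun
E
python3 - <<'E'
from workcell import arm, eyes
from fit import *
for n in ["scene","top"]:
    p=eyes.snapshot(n);a=p["img"].astype(float);r,g,b=a[...,0],a[...,1],a[...,2];gr=cv2.cvtColor(p["img"],cv2.COLOR_RGB2GRAY).astype(float)
    box=(218,232,256,264) if n=="scene" else (379,226,399,248)
    u0,v0,u1,v1=box;o=gr[v0:v1,u0:u1]
    if n=="scene": o=np.clip((228-o)/(228-112),0,1); yy,xx=np.mgrid[v0:v1,u0:u1]; o[np.hypot(xx-236.5,(yy-248)*1.2)>12]=0
    else: o=np.clip((157-o)/(157-35),0,1)
    print(n,"bore",fit(p,o,box,.092,[(.01575,0,.01575,0)],[.583,-.148],.7))
    box=(412,222,452,275) if n=="scene" else (200,222,236,258)
    u0,v0,u1,v1=box
    o=((r>1.45*b)&(r>1.15*g)&(r>40))[v0:v1,u0:u1].astype(float)
    x,fv=fit(p,o,box,.003,SL,[.581,.309]); print(n,"sleeve",x,fv,o.sum(),render(p,x,.003,SL,box).sum())
    box=(197,200,222,224) if n=="scene" else (402,267,427,292);u0,v0,u1,v1=box
    o=((g>1.5*r)&(g>1.5*b)&(g>50))[v0:v1,u0:u1].astype(float)
    x,fv=fit(p,o,box,.106,[(.012,-.010,.012,0)],[.475,-.213]); print(n,"btn",x,fv,o.sum(),render(p,x,.106,[(.012,-.01,.012,0)],box).sum())
    for z,nm,box in ((.003,"",None),):
        pass
    cv2.imwrite(f"pics/{n}_sl.png",cv2.resize(p["img"][215:280,400:460] if n=="scene" else p["img"][215:330,190:260],None,fx=5,fy=5)[:,:,::-1])
E
```

```text
scene bore (array([ 0.58676676, -0.14863514]), np.float64(0.6714432827665694))
scene sleeve [0.57622917 0.31250451] 2.769225038362525 388.0 382.2862745098039
scene btn [ 0.47191092 -0.213505  ] 1.00660361913032 85.0 87.72549019607844
top bore (array([ 0.58582548, -0.15024224]), np.float64(0.5975773046131319))
top sleeve [0.57861549 0.31059995] 5.393968276002122 181.0 197.7450980392157
top btn [ 0.47303087 -0.21552261] 0.9554621149342475 75.0 76.29803921568627
```

View pics/top_sl.png

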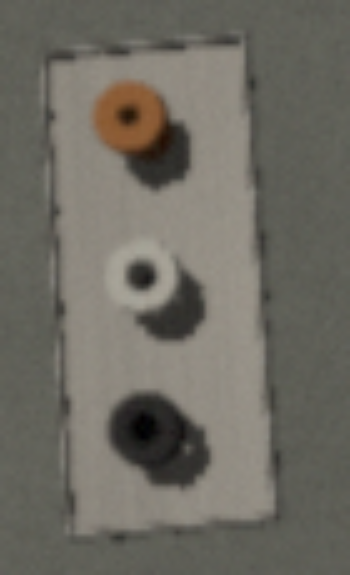

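View pics/scene_sl.png

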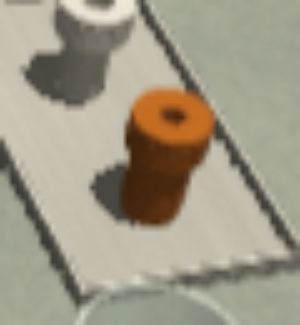

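```bash
cat > mv.py <<'E'
from workcell import arm
import numpy as np, sys
from scipy.spatial.transform import Rotation as R
def go(x,y,z,yaw_y=-90):
    s=arm.state();r=np.array(s["tool_rot"]);t=np.radians(yaw_y)
    X=np.array([0,0,-1.]);Y=np.array([np.cos(t),np.sin(t),0]);T=np.c_[X,Y,np.cross(X,Y)]
    w=np.degrees(R.from_matrix(r.T@T).as_rotvec());d=100*r.T@(np.array([x,y,z])-s["tcp_pos"])
    print("turn",w.round(2),"shift cm",d.round(3),"| tcp",np.round(s["tcp_pos"],4),"F",np.round(s["ft_force"],2),"M",np.round(s["moment"],3),"gap",round(s["finger_gap"],3),"t",round(s["clock"],2))
if __name__=="__main__": go(*map(float,sys.argv[1:]))
E
python3 mv.py .45 0 .238; python3 mv.py .5774 .3115 .16
```

```text
turn [17.63 -0.   -0.  ] shift cm [  0.074 -38.869 -42.886] | tcp [ 0.159  -0.5003  0.2387] F [-0.09  0.29  0.09] M [-0.016  0.004  0.046] gap 1.001 t 2.5
turn [17.63 -0.   -0.  ] shift cm [  7.874 -64.697 -64.464] | tcp [ 0.159  -0.5003  0.2387] F [-0.09  0.29  0.09] M [-0.016  0.004  0.046] gap 1.001 t 2.5
```

>>> play_rows(
  commands=[
    [17.6,0,0,0,-64.7,-64.5,1],
    [17.6,0,0,0,-64.7,-64.5,1],
    [17.6,0,0,0,-64.7,-64.5,1],
    [17.6,0,0,0,-64.7,-64.5,1],
    [17.6,0,0,0,-64.7,-64.5,1],
    [17.6,0,0,0,-64.7,-64.5,1],
    [17.6,0,0,0,-64.7,-64.5,0.7],
    [17.6,0,0,0,-64.7,-64.5,0.7],
    [17.6,0,0,0,-64.7,-64.5,0.7],
    [17.6,0,0,0,-64.7,-64.5,0.7],
  ],
)

```text
clock: 3.33
tcp_pos: [0.3504, -0.1281, 0.239]
tool_rot: [[0.001, 0.0, -1.0], [-0.001, -1.0, -0.0], [-1.0, 0.001, -0.001]]
ft_force: [1.1, -1.3, 0.0]
finger_gap: 0.722
```

```bash
python3 mv.py .5774 .3115 .16
```

```text
turn [ 0.01 -0.05 -0.04] shift cm [  7.895 -43.96  -22.701] | tcp [ 0.3504 -0.1281  0.239 ] F [ 1.1  -1.28  0.02] M [-0.06   0.02   0.004] gap 0.722 t 3.33
```

>>> play_rows(
  commands=[
    [0,0,0,7.9,-44,-22.7,0.7],
    [0,0,0,7.9,-44,-22.7,0.7],
    [0,0,0,7.9,-44,-22.7,0.7],
    [0,0,0,7.9,-44,-22.7,0.7],
    [0,0,0,7.9,-44,-22.7,0.7],
    [0,0,0,7.9,-44,-22.7,0.7],
    [0,0,0,7.9,-44,-22.7,0.7],
    [0,0,0,7.9,-44,-22.7,0.7],
    [0,0,0,7.9,-44,-22.7,0.7],
    [0,0,0,7.9,-44,-22.7,0.7],
  ],
)

```text
clock: 4.17
tcp_pos: [0.5388, 0.2381, 0.1731]
tool_rot: [[0.001, 0.0, -1.0], [-0.001, -1.0, -0.0], [-1.0, 0.001, -0.001]]
ft_force: [0.8, -0.5, 0.3]
finger_gap: 0.699
```

```bash
python3 mv.py .5774 .3115 .09
```

```text
turn [ 0.03 -0.05 -0.04] shift cm [ 8.306 -7.342 -3.857] | tcp [0.5388 0.2381 0.1731] F [ 0.85 -0.47  0.29] M [-0.01  -0.006 -0.018] gap 0.699 t 4.17
```

>>> play_rows(
  commands=[
    [0,0,0,3,-7.3,-3.9,0.7],
    [0,0,0,3,-7.3,-3.9,0.7],
    [0,0,0,5,-7.3,-3.9,0.7],
    [0,0,0,8.3,-7.3,-3.9,0.7],
    [0,0,0,8.3,-7.3,-3.9,0.7],
    [0,0,0,8.3,-7.3,-3.9,0.7],
  ],
)

```text
clock: 4.67
tcp_pos: [0.5771, 0.3108, 0.0892]
tool_rot: [[-0.002, 0.001, -1.0], [-0.002, -1.0, -0.001], [-1.0, 0.002, 0.002]]
ft_force: [0.5, -0.9, -0.1]
finger_gap: 0.701
```

```bash
python3 mv.py .5774 .3115 .048; python3 - <<'E'
from workcell import arm, eyes
import cv2
for n in ["scene","top"]:
    p=eyes.snapshot(n);a=p["img"][190:290,380:500] if n=="scene" else p["img"][190:310,150:290]
    cv2.imwrite(f"pics/{n}_g.png",cv2.resize(a,None,fx=5,fy=5,interpolation=cv2.INTER_CUBIC)[:,:,::-1])
E
```

```text
turn [ 0.03  0.13 -0.1 ] shift cm [ 4.116 -0.076 -0.036] | tcp [0.5771 0.3108 0.0892] F [ 0.47 -0.86 -0.06] M [ 0.019 -0.008 -0.028] gap 0.701 t 4.67
```

View pics/scene_g.png

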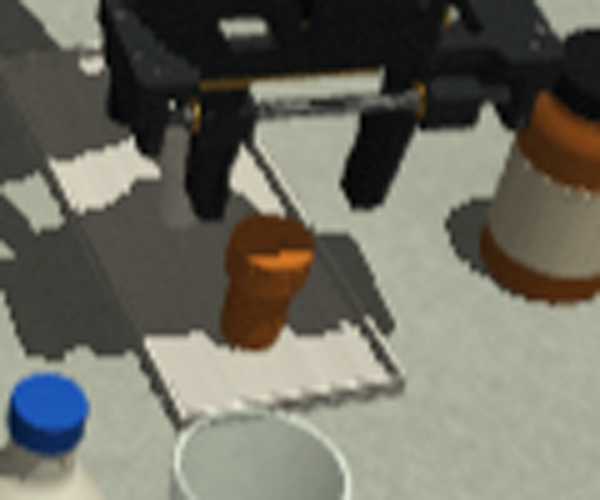

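View pics/top_g.png

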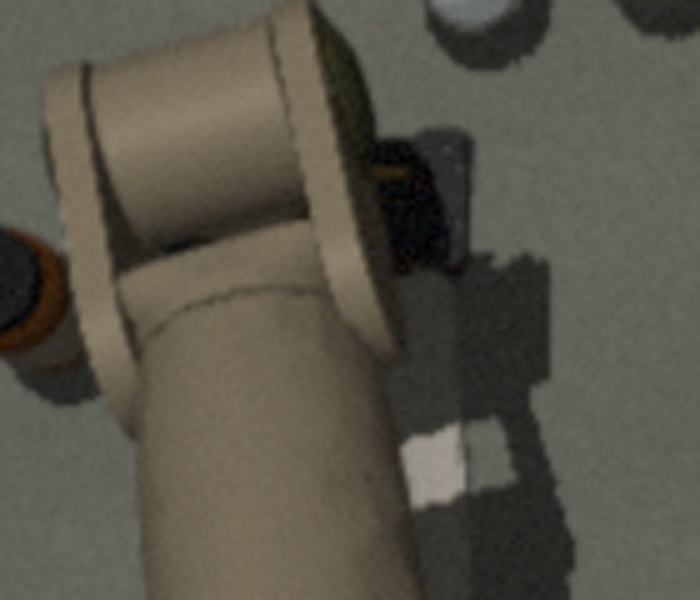

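```bash
python3 - <<'E'
from workcell import arm, eyes
from fit import *
p=eyes.snapshot("scene");s=arm.state()
f=lambda u:((u-[380,190])*5).round(0)
print("tcp",f(proj(p,s["tcp_pos"])))
for dy in (.0308+.000,-.0308): print(f(proj(p,s["tcp_pos"]+[0,dy,0])), f(proj(p,s["tcp_pos"]+[0,dy+np.sign(dy)*.0175,0])))
a=p["img"].astype(float);r,g,b=a[...,0],a[...,1],a[...,2]
box=(412,222,452,275);u0,v0,u1,v1=box
o=((r>1.45*b)&(r>1.15*g)&(r>30))[v0:v1,u0:u1].astype(float)
x,fv=fit(p,o,box,.003,SL,[.581,.309]); print(x,fv,f(proj(p,[x[0],x[1],.065])))
E
```

```text
tcp [281. 197.]
[346. 192.] [382. 190.]
[216. 202.] [179. 205.]
[0.57725355 0.31226024] 3.339632557440174 [271. 238.]
```

>>> play_rows(
  commands=[
    [0,0.1,-0.1,2,-0.1,0,0.7],
    [0,0.1,-0.1,4.1,-0.1,0,0.7],
    [0,0.1,-0.1,4.1,-0.1,0,0.7],
    [0,0.1,-0.1,4.1,-0.1,0,0.5],
    [0,0.1,-0.1,4.1,-0.1,0,0.4],
    [0,0.1,-0.1,4.1,-0.1,0,0.35],
    [0,0.1,-0.1,4.1,-0.1,0,0.35],
    [0,0.1,-0.1,4.1,-0.1,0,0.35],
  ],
  squeeze=10,
)

```text
clock: 5.48
tcp_pos: [0.5797, 0.3122, 0.0531]
tool_rot: [[0.008, -0.0, -1.0], [0.003, -1.0, 0.0], [-1.0, -0.003, -0.008]]
ft_force: [0.4, -1.1, 5.0]
finger_gap: 0.429
```

```bash
python3 mv.py .5774 .3115 .048
```

```text
turn [-0.01 -0.48  0.16] shift cm [0.511 0.067 0.233] | tcp [0.5797 0.3122 0.0531] F [ 0.41 -1.08  5.01] M [-0.076  0.064  0.006] gap 0.429 t 5.48
```

```bash
python3 - <<'E'
from workcell import arm, eyes
import cv2
p=eyes.snapshot("scene");a=p["img"][190:290,380:500]
cv2.imwrite("pics/sg2.png",cv2.resize(a,None,fx=5,fy=5,interpolation=cv2.INTER_CUBIC)[:,:,::-1])
E
python3 mv.py .5774 .3115 .048
```

```text
turn [-0.   -0.48  0.16] shift cm [0.508 0.066 0.235] | tcp [0.5797 0.3121 0.0531] F [-0.56 -1.09  6.23] M [-0.129  0.066  0.014] gap 0.426 t 5.53
```

View pics/sg2.png

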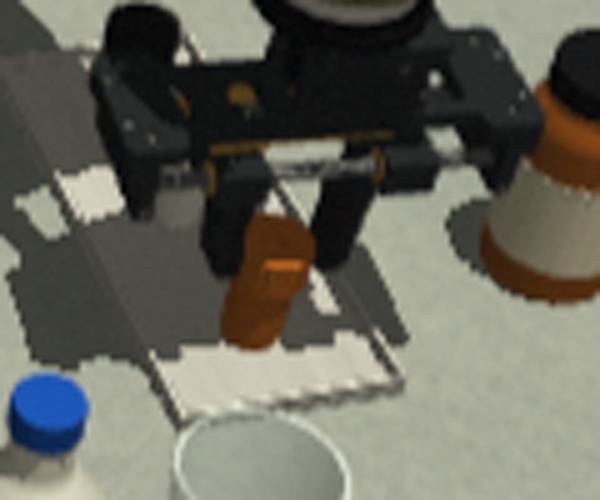

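>>> play_rows(
  commands=[
    [0,-0.5,0.2,-0.3,0,0,0.35],
    [0,-0.5,0.2,-0.7,0,0,0.35],
    [0,-0.5,0.2,-1,0,0,0.35],
    [0,-0.5,0.2,-1,0,0,0.35],
    [0,-0.5,0.2,-1,0,0,0.35],
  ],
  squeeze=30,
)

```text
clock: 5.95
tcp_pos: [0.5796, 0.3121, 0.0631]
tool_rot: [[-0.0, -0.0, -1.0], [-0.001, -1.0, 0.0], [-1.0, 0.001, 0.0]]
ft_force: [-0.2, -0.0, -1.7]
finger_gap: 0.423
```

```bash
python3 - <<'E'
from workcell import arm, eyes
import cv2
p=eyes.snapshot("scene");a=p["img"][190:290,380:500]
cv2.imwrite("pics/sg3.png",cv2.resize(a,None,fx=5,fy=5,interpolation=cv2.INTER_CUBIC)[:,:,::-1])
E
python3 mv.py .5774 .3115 .063
```

```text
turn [-0.    0.03 -0.05] shift cm [-0.007  0.06   0.209] | tcp [0.5795 0.3121 0.0629] F [-0.39 -0.53 -0.84] M [ 0.027 -0.027 -0.015] gap 0.419 t 6.0
```

View pics/sg3.png

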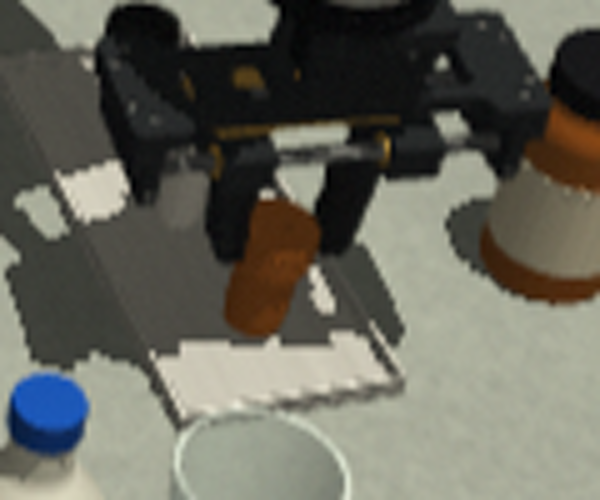

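```bash
python3 - <<'E'
from workcell import arm, eyes
from fit import *
p=eyes.snapshot("scene");s=arm.state();t=s["tcp_pos"];print(t)
x0,y0=380,190
im=cv2.resize(p["img"][y0:290,x0:500],None,fx=6,fy=6,interpolation=cv2.INTER_CUBIC)[:,:,::-1].copy()
for c,z0,col in (((t[0],t[1]),t[2]-.050,(0,255,0)),((t[0],t[1]),t[2]-.045,(255,255,0))):
    for h in hulls(p,c,z0,SL):
        q=((h.reshape(-1,2)-[x0,y0]+.5)*6-.5); cv2.polylines(im,[np.round(q*16).astype(np.int32)],True,col,1,shift=4)
cv2.imwrite("pics/ov.png",im)
a=p["img"].astype(float);r,g,b=a[...,0],a[...,1],a[...,2]
m=((r>1.45*b)&(r>1.15*g)&(r>25));box=(412,222,452,275);u0,v0,u1,v1=box
for z0 in (t[2]-.050,t[2]-.047,t[2]-.045): print(z0,fit(p,m[v0:v1,u0:u1].astype(float),box,z0,SL,[.58,.312]))
E
```

```text
[0.5794425  0.31206241 0.06280476]
0.012804762677990217 (array([0.57845693, 0.31291247]), np.float64(21.712378484438844))
0.01580476267799022 (array([0.58193109, 0.31151915]), np.float64(21.910961671825017))
0.01780476267799022 (array([0.58318718, 0.310763  ]), np.float64(22.240479423844754))
```

View pics/ov.png

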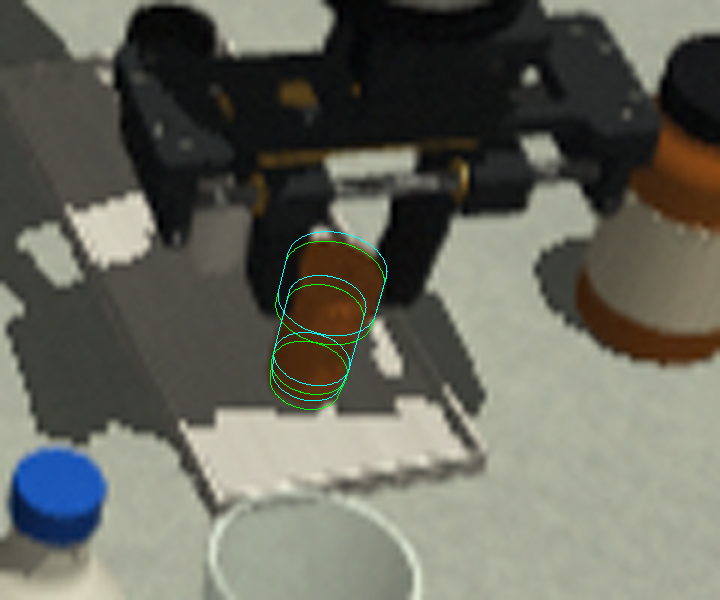

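>>> play_rows(
  commands=[
    [0,0,0,-4,0,0,0.35],
    [0,0,0,-8,0,0,0.35],
    [0,0,0,-12,0,0,0.35],
    [0,0,0,-13.7,4,0,0.35],
    [0,0,0,-13.7,8,-0.2,0.35],
    [0,0,0,-13.7,12,-0.3,0.35],
    [0,0,0,-13.7,16,-0.5,0.35],
    [0,0,0,-13.7,20,-0.6,0.35],
    [0,0,0,-13.7,24,-0.7,0.35],
    [0,0,0,-13.7,28,-0.7,0.35],
  ],
  squeeze=40,
)

```text
clock: 6.88
tcp_pos: [0.5862, 0.0303, 0.1999]
tool_rot: [[-0.001, 0.0, -1.0], [-0.001, -1.0, -0.0], [-1.0, 0.001, 0.001]]
ft_force: [0.1, 0.0, -1.2]
finger_gap: 0.419
```

```bash
python3 mv.py .5863 -.1494 .16
```

```text
turn [ 0.    0.06 -0.05] shift cm [ 4.0090e+00  1.7971e+01 -1.5000e-02] | tcp [0.5862 0.0303 0.1999] F [ 0.07  0.02 -1.16] M [-0.003  0.011  0.019] gap 0.419 t 6.88
```

>>> play_rows(
  commands=[
    [0,0,0,0,4,0,0.35],
    [0,0,0,0,8,0,0.35],
    [0,0,0,0,12,0,0.35],
    [0,0,0,0,16,0,0.35],
    [0,0,0,0,18,0,0.35],
    [0,0,0,2,18,0,0.35],
    [0,0,0,4,18,0,0.35],
    [0,0,0,4,18,0,0.35],
  ],
  squeeze=40,
)

```text
clock: 7.55
tcp_pos: [0.5844, -0.1495, 0.1562]
tool_rot: [[-0.007, -0.001, -1.0], [0.002, -1.0, 0.001], [-1.0, -0.002, 0.007]]
ft_force: [-0.4, -0.5, -2.2]
finger_gap: 0.417
```

```bash
cat > look.py <<'E'
from workcell import arm, eyes
from fit import *
import sys
off=float(sys.argv[1]); name=sys.argv[2]; B=[float(v) for v in sys.argv[3:5]]
p=eyes.snapshot("scene");s=arm.state();t=s["tcp_pos"];print(t,s["ft_force"].round(2))
x0,y0,x1,y1=195,180,290,275
im=cv2.resize(p["img"][y0:y1,x0:x1],None,fx=6,fy=6,interpolation=cv2.INTER_CUBIC)[:,:,::-1].copy()
cv2.imwrite(f"pics/{name}_raw.png",im)
def dr(hs,col):
    for h in hs:
        q=((h.reshape(-1,2)-[x0,y0]+.5)*6-.5); cv2.polylines(im,[np.round(q*16).astype(np.int32)],True,col,1,shift=4)
dr(hulls(p,(t[0],t[1]),t[2]-off,SL),(0,255,0)); dr(hulls(p,B,.092,[(.01575,0,.01575,0)]),(255,0,255))
cv2.imwrite(f"pics/{name}.png",im)
E
python3 look.py .048 h1 .5868 -.1486;python3 mv.py .5863 -.1494 .16
```

```text
[ 0.58524877 -0.14941585  0.15844745] [-0.1  -0.59  0.3 ]
turn [-0.01  0.27  0.06] shift cm [-0.156 -0.002 -0.104] | tcp [ 0.5852 -0.1494  0.1584] F [-0.1  -0.59  0.3 ] M [ 0.012 -0.044 -0.003] gap 0.418 t 7.6
```

View pics/h1.png

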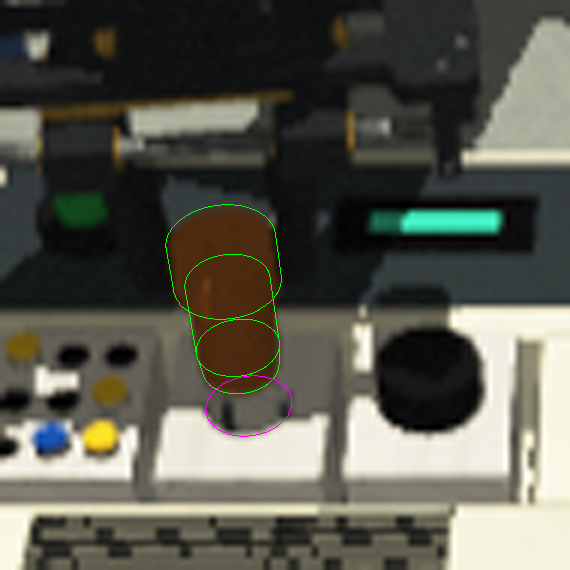

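View pics/h1_raw.png

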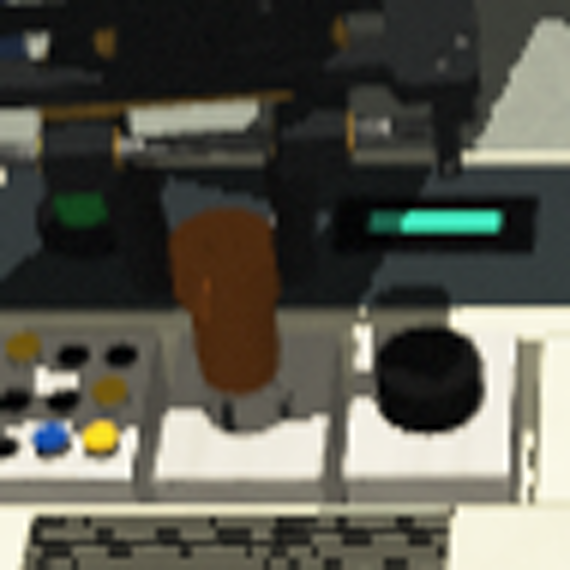

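>>> play_rows(
  commands=[
    [0,0.3,0,0.5,-0.1,-0.1,0.35],
    [0,0.3,0,0.9,-0.1,-0.1,0.35],
    [0,0.3,0,0.9,-0.1,-0.1,0.35],
    [0,0.3,0,0.9,-0.1,-0.1,0.35],
  ],
)

```text
clock: 7.93
tcp_pos: [0.5864, -0.1483, 0.1499]
tool_rot: [[0.001, 0.0, -1.0], [0.001, -1.0, -0.0], [-1.0, -0.001, -0.001]]
ft_force: [-1.2, 0.4, -0.8]
finger_gap: 0.419
```

```bash
cat > ffit.py <<'E'
from workcell import arm, eyes
from fit import *
import sys
p=eyes.snapshot("scene");s=arm.state();t=s["tcp_pos"];print(t.round(4),s["ft_force"].round(2))
a=p["img"].astype(float);r,g,b=a[...,0],a[...,1],a[...,2]
m=((r>1.5*b)&(r>1.2*g)&(r>25)).astype(float)
for off in (.046,.048,.050):
    c=proj(p,[t[0],t[1],t[2]-off+.02]);box=(int(c[0])-16,int(c[1])-2,int(c[0])+16,int(c[1])+20);u0,v0,u1,v1=box
    x,f=fit(p,m[v0:v1,u0:u1],box,t[2]-off,SL,list(t[:2])); print(off,x.round(4),(x-t[:2]).round(4),round(f,2))
E
python3 ffit.py; python3 look.py .048 h2 .5868 -.1486
```

```text
[ 0.5864 -0.1483  0.15  ] [-0.03 -0.02 -1.91]
0.046 [ 0.5881 -0.1482] [0.0017 0.0001] 1.83
0.048 [ 0.5864 -0.1485] [-0.0001 -0.0002] 1.68
0.05 [ 0.5843 -0.1487] [-0.0021 -0.0003] 1.72
[ 0.58647191 -0.1483934   0.15006241] [-0.09  0.29 -1.99]
```

View pics/h2.png

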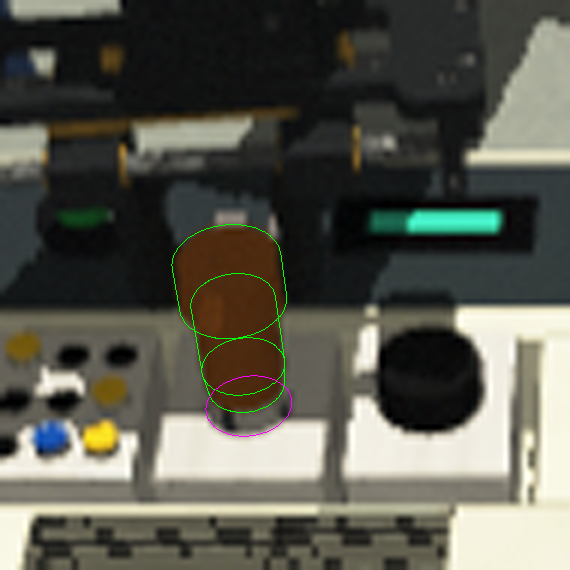

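>>> play_rows(
  commands=[
    [0,0,0,0.3,0,0,0.35],
    [0,0,0,0.5,0,0,0.35],
    [0,0,0,0.7,0,0,0.35],
    [0,0,0,0.9,0,0,0.35],
    [0,0,0,1.1,0,0,0.35],
    [0,0,0,1.3,0,0,0.35],
    [0,0,0,1.4,0,0,0.35],
    [0,0,0,1.4,0,0,0.35],
  ],
)

```text
clock: 8.7
tcp_pos: [0.5864, -0.1484, 0.1357]
tool_rot: [[0.001, -0.0, -1.0], [0.001, -1.0, 0.0], [-1.0, -0.001, -0.001]]
ft_force: [0.1, 0.1, -2.3]
finger_gap: 0.42
```

```bash
python3 mv.py .5865 -.1486 .136; python3 look.py .048 h3 .5868 -.1486
```

```text
turn [-0.   -0.06  0.04] shift cm [-0.029  0.023 -0.011] | tcp [ 0.5864 -0.1484  0.1357] F [ 0.05  0.14 -2.28] M [-0.018 -0.147 -0.019] gap 0.42 t 8.7
[ 0.58642391 -0.14835557  0.13587547] [ 0.41  0.01 -1.66]
```

View pics/h3.png

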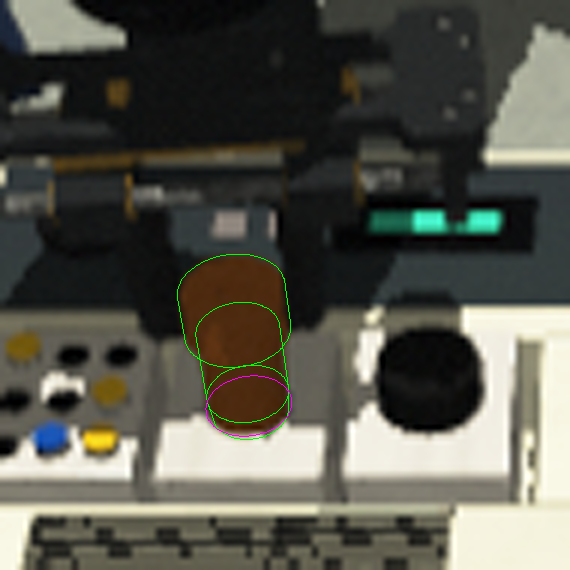

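>>> play_rows(
  commands=[
    [0,0,0,0.1,0,0,0.35],
    [0,0,0,0.2,0,0,0.35],
    [0,0,0,0.3,0,0,0.35],
    [0,0,0,0.4,0,0,0.35],
    [0,0,0,0.5,0,0,0.35],
    [0,0,0,0.5,0,0,0.35],
  ],
)

```text
clock: 9.25
tcp_pos: [0.5864, -0.1484, 0.1307]
tool_rot: [[0.001, 0.0, -1.0], [0.001, -1.0, -0.0], [-1.0, -0.001, -0.001]]
ft_force: [0.8, -0.1, -1.3]
finger_gap: 0.418
```

```bash
python3 mv.py .5864 -.1484 .128; python3 look.py .048 h4 .5868 -.1486
```

```text
turn [ 0.   -0.06  0.04] shift cm [0.274 0.004 0.005] | tcp [ 0.5864 -0.1484  0.1307] F [ 0.8  -0.09 -1.32] M [ 0.031 -0.129 -0.004] gap 0.418 t 9.25
[ 0.58647432 -0.14836486  0.13081732] [ 0.3  -1.41 -0.6 ]
```

View pics/h4.png

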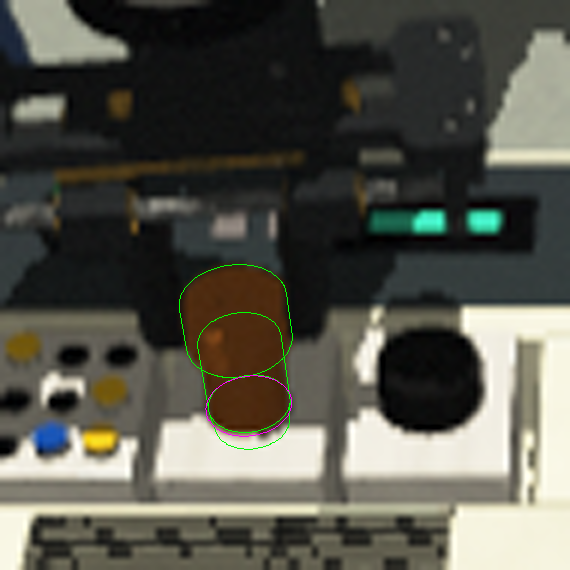

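>>> play_rows(
  commands=[
    [0,0,0,0.1,0,0,0.35],
    [0,0,0,0.2,0,0,0.35],
    [0,0,0,0.3,0,0,0.35],
    [0,0,0,0.4,0,0,0.35],
    [0,0,0,0.4,0,0,0.35],
  ],
)

```text
clock: 9.72
tcp_pos: [0.5867, -0.1484, 0.127]
tool_rot: [[0.002, 0.0, -1.0], [0.0, -1.0, -0.0], [-1.0, -0.0, -0.002]]
ft_force: [1.5, -0.2, 2.6]
finger_gap: 0.415
```

```bash
python3 mv.py .5864 -.1484 .12
```

```text
turn [ 0.   -0.11  0.02] shift cm [ 0.699 -0.003  0.03 ] | tcp [ 0.5867 -0.1484  0.127 ] F [ 1.47 -0.15  2.62] M [ 0.078 -0.31   0.008] gap 0.415 t 9.72
```

>>> play_rows(
  commands=[
    [0,0,0,0.1,0,-0.05,0.35],
    [0,0,0,0.2,0,-0.05,0.35],
    [0,0,0,0.3,0,-0.05,0.35],
    [0,0,0,0.4,0,-0.05,0.35],
    [0,0,0,0.4,0,-0.05,0.35],
  ],
)

```text
clock: 10.13
tcp_pos: [0.5873, -0.1484, 0.1233]
tool_rot: [[0.002, 0.0, -1.0], [0.0, -1.0, -0.0], [-1.0, -0.0, -0.002]]
ft_force: [1.3, 0.5, 4.6]
finger_gap: 0.415
```

```bash
python3 mv.py .5864 -.1484 .12
```

```text
turn [ 0.   -0.14  0.01] shift cm [ 0.328 -0.004  0.094] | tcp [ 0.5873 -0.1484  0.1233] F [1.35 0.46 4.6 ] M [ 0.099 -0.155  0.029] gap 0.415 t 10.13
```

>>> play_rows(
  commands=[
    [0,-0.1,0,0.1,0,-0.04,0.35],
    [0,-0.1,0,0.2,0,-0.04,0.35],
    [0,-0.1,0,0.3,0,-0.04,0.35],
    [0,-0.1,0,0.4,0,-0.04,0.35],
    [0,-0.1,0,0.5,0,-0.04,0.35],
  ],
)

```text
clock: 10.55
tcp_pos: [0.588, -0.1485, 0.1188]
tool_rot: [[0.001, 0.0, -1.0], [-0.0, -1.0, -0.0], [-1.0, 0.0, -0.001]]
ft_force: [-0.4, 0.4, 7.3]
finger_gap: 0.416
```

```bash
python3 mv.py .5864 -.1484 .12;  python3 look.py .047 h5 .5868 -.1486
```

```text
turn [ 0.   -0.08 -0.01] shift cm [-0.118 -0.011  0.155] | tcp [ 0.588  -0.1485  0.1188] F [-0.42  0.44  7.34] M [0.166 0.025 0.037] gap 0.416 t 10.55
[ 0.58789616 -0.14850567  0.11861643] [-0.21  0.77  6.06]
```

View pics/h5.png

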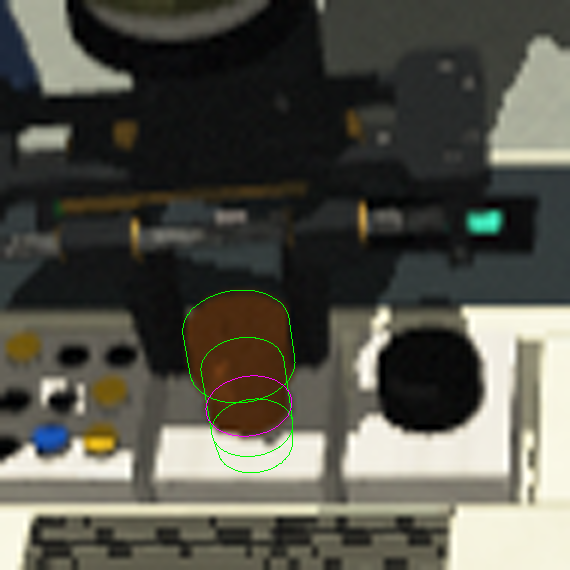

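>>> play_rows(
  commands=[
    [0,0,0,0.15,0,0,0.35],
    [0,0,0,0.3,0,0,0.35],
    [0,0,0,0.45,0,0,0.35],
    [0,0,0,0.6,0,0,0.35],
    [0,0,0,0.75,0,0,0.35],
    [0,0,0,0.85,0,0,0.35],
  ],
  squeeze=50,
)

```text
clock: 11.1
tcp_pos: [0.588, -0.1485, 0.1106]
tool_rot: [[0.002, 0.0, -1.0], [-0.0, -1.0, -0.0], [-1.0, 0.0, -0.002]]
ft_force: [-0.7, 0.8, 6.6]
finger_gap: 0.417
```

```bash
python3 mv.py .588 -.1484 .098
```

```text
turn [ 0.01 -0.09 -0.02] shift cm [ 1.259 -0.012  0.003] | tcp [ 0.588  -0.1485  0.1106] F [-0.66  0.76  6.61] M [0.161 0.127 0.015] gap 0.417 t 11.1
```

>>> play_rows(
  commands=[
    [0,-0.1,0,0.15,0,0,0.35],
    [0,-0.1,0,0.3,0,0.01,0.35],
    [0,-0.1,0,0.45,0,0.01,0.35],
    [0,-0.1,0,0.6,0,0.01,0.35],
    [0,-0.1,0,0.75,0,0.01,0.35],
    [0,-0.1,0,0.85,0,0.01,0.35],
  ],
)

```text
clock: 11.6
tcp_pos: [0.588, -0.1486, 0.1025]
tool_rot: [[0.0, 0.0, -1.0], [-0.001, -1.0, -0.0], [-1.0, 0.001, -0.0]]
ft_force: [-2.2, 0.2, 7.2]
finger_gap: 0.416
```

```bash
python3 mv.py .588 -.1484 .098;  python3 look.py .047 h6 .5868 -.1486
```

```text
turn [ 0.01 -0.01 -0.04] shift cm [ 0.455 -0.021  0.002] | tcp [ 0.588  -0.1486  0.1025] F [-2.24  0.17  7.24] M [0.193 0.163 0.036] gap 0.416 t 11.6
[ 0.58797599 -0.14862439  0.10240779] [-0.68 -0.01  5.4 ]
```

View pics/h6.png

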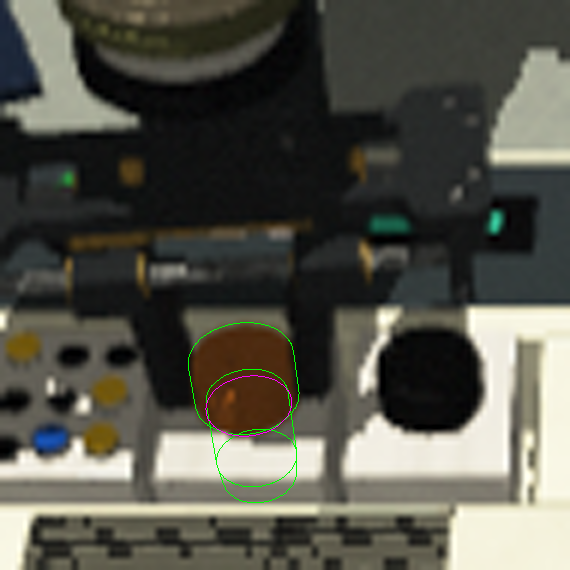

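>>> play_rows(
  commands=[
    [0,0,0,0.1,0,0.01,0.35],
    [0,0,0,0.2,0,0.02,0.35],
    [0,0,0,0.3,0,0.02,0.35],
    [0,0,0,0.4,0,0.02,0.35],
    [0,0,0,0.5,0,0.02,0.35],
  ],
)

```text
clock: 12.07
tcp_pos: [0.5881, -0.1488, 0.0999]
tool_rot: [[0.001, 0.0, -1.0], [-0.001, -1.0, -0.0], [-1.0, 0.001, -0.001]]
ft_force: [-9.9, 3.5, 29.2]
finger_gap: 0.413
```

```bash
python3 mv.py .588 -.1484 .098
```

```text
turn [ 0.02 -0.08 -0.08] shift cm [ 0.194 -0.038  0.009] | tcp [ 0.5881 -0.1488  0.0999] F [-9.89  3.54 29.22] M [0.913 1.555 0.093] gap 0.413 t 12.07
```

>>> play_rows(
  commands=[
    [0,0,0,0,0,0.05,0.35],
    [0,0,0,0,0,0.05,0.5],
    [0,0,0,0,0,0.05,0.58],
    [0,0,0,0,0,0.05,0.58],
    [0,0,0,-2,0,0.05,0.58],
    [0,0,0,-5,0,0,0.58],
    [0,0,0,-8,0,0,0.3],
    [0,0,0,-8,0,0,0],
    [0,0,0,-8,0,0,0],
    [0,0,0,-8,0,0,0],
  ],
)

```text
clock: 12.9
tcp_pos: [0.5875, -0.1485, 0.1788]
tool_rot: [[-0.0, 0.0, -1.0], [-0.001, -1.0, -0.0], [-1.0, 0.001, 0.0]]
ft_force: [-0.1, 0.6, -0.2]
finger_gap: 0.304
```

```bash
python3 mv.py .588 -.1486 .13;  sed -i 's/t=s\["tcp_pos"\];/t=s["tcp_pos"] if len(sys.argv)<6 else np.array([float(v) for v in sys.argv[5:8]]);/' look.py; python3 look.py .05 h7 .5868 -.1486 .588 -.1487 .1
```

```text
turn [ 0.02  0.03 -0.04] shift cm [ 4.878  0.007 -0.049] | tcp [ 0.5875 -0.1485  0.1788] F [-0.11  0.65 -0.15] M [ 0.042  0.004 -0.028] gap 0.304 t 12.9
[ 0.588  -0.1487  0.1   ] [-0.51 -0.11  0.09]
```

View pics/h7.png

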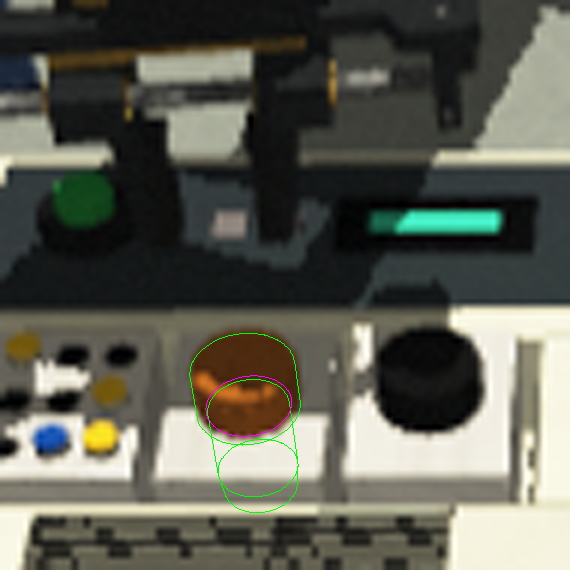

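View pics/h7_raw.png

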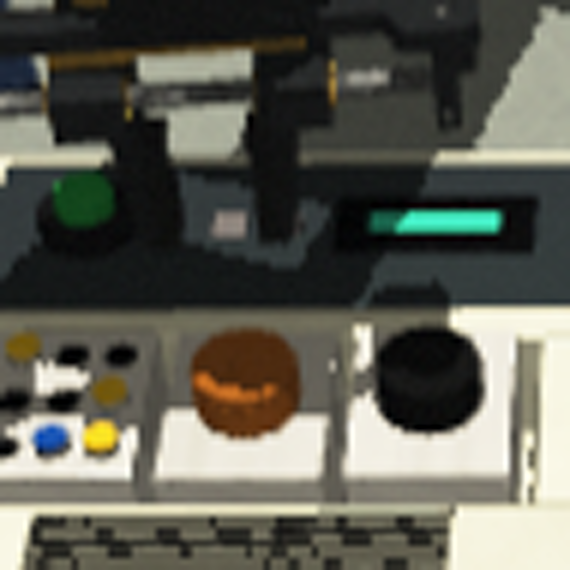

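>>> play_rows(
  commands=[
    [0,0,0,1,0,0,0],
    [0,0,0,3,0,0,0],
    [0,0,0,5,0,0,0],
    [0,0,0,5.8,0,0,0],
    [0,0,0,6.2,0,0,0],
    [0,0,0,6.4,0,0,0],
    [0,0,0,6.5,0,0,0],
    [0,0,0,6.6,0,0,0],
    [0,0,0,6.7,0,0,0],
    [0,0,0,6.8,0,0,0],
  ],
)

```text
clock: 13.78
tcp_pos: [0.588, -0.149, 0.1124]
tool_rot: [[0.001, 0.0, -1.0], [-0.002, -1.0, -0.0], [-1.0, 0.002, -0.001]]
ft_force: [-5.2, 0.4, 16.2]
finger_gap: 0.007
```

```bash
python3 mv.py .588 -.1486 .112
```

```text
turn [ 0.02 -0.08 -0.11] shift cm [ 0.039 -0.035 -0.002] | tcp [ 0.588  -0.149   0.1124] F [-5.18  0.4  16.2 ] M [0.121 0.847 0.02 ] gap 0.007 t 13.78
```

>>> play_rows(
  commands=[
    [0,0,0,0.1,0,0,0],
    [0,0,0,0.2,0,0,0],
    [0,0,0,0.25,0,0,0],
    [0,0,0,0.25,0,0,0],
  ],
)

```text
clock: 14.12
tcp_pos: [0.5886, -0.1493, 0.1124]
tool_rot: [[0.004, 0.001, -1.0], [-0.003, -1.0, -0.001], [-1.0, 0.003, -0.004]]
ft_force: [-5.5, 1.0, 16.1]
finger_gap: 0.005
```

```bash
python3 mv.py .588 -.1486 .112
```

```text
turn [ 0.03 -0.22 -0.2 ] shift cm [ 0.036 -0.069  0.056] | tcp [ 0.5886 -0.1493  0.1124] F [-5.52  1.   16.1 ] M [ 0.315  0.923 -0.003] gap 0.005 t 14.12
```

>>> play_rows(
  commands=[
    [0,-0.2,-0.2,-0.8,-0.05,0,0],
    [0,-0.2,-0.2,-0.8,-0.05,-1.1,0],
    [0,-0.2,-0.2,-0.5,-0.05,-1.1,0],
    [0,-0.2,-0.2,-0.2,-0.05,-1.1,0],
    [0,-0.2,-0.2,0,-0.05,-1.1,0],
    [0,-0.2,-0.2,0.1,-0.05,-1.1,0],
    [0,-0.2,-0.2,0.2,-0.05,-1.1,0],
    [0,-0.2,-0.2,0.2,-0.05,-1.1,0],
  ],
)

```text
clock: 14.78
tcp_pos: [0.5993, -0.1487, 0.1123]
tool_rot: [[0.001, 0.001, -1.0], [-0.0, -1.0, -0.001], [-1.0, 0.0, -0.001]]
ft_force: [-6.7, 2.8, 18.6]
finger_gap: 0.001
```

```bash
python3 mv.py .5755 -.1486 .112
```

```text
turn [ 0.04 -0.05 -0.01] shift cm [ 0.03  -0.007  2.378] | tcp [ 0.5993 -0.1487  0.1123] F [-6.7   2.79 18.64] M [ 0.525  1.213 -0.064] gap 0.001 t 14.78
```

>>> play_rows(
  commands=[
    [0,0,0,-0.8,0,0,0],
    [0,0,0,-0.8,0,2.4,0],
    [0,0,0,-0.8,0,2.4,0],
    [0,0,0,-0.3,0,2.4,0],
    [0,0,0,0,0,2.4,0],
    [0,0,0,0.1,0,2.4,0],
    [0,0,0,0.2,0,2.4,0],
    [0,0,0,0.2,0,2.4,0],
  ],
)

```text
clock: 15.45
tcp_pos: [0.5755, -0.1488, 0.1123]
tool_rot: [[0.001, 0.001, -1.0], [-0.001, -1.0, -0.001], [-1.0, 0.001, -0.0]]
ft_force: [-12.1, 2.8, 22.9]
finger_gap: 0.004
```

```bash
python3 mv.py .4725 -.2145 .125
```

```text
turn [ 0.07 -0.03 -0.05] shift cm [-1.267  6.561 10.305] | tcp [ 0.5755 -0.1488  0.1123] F [-12.14   2.78  22.91] M [5.230e-01 1.977e+00 1.000e-03] gap 0.004 t 15.45
```

>>> play_rows(
  commands=[
    [0,0,0,-2,0,0,0],
    [0,0,0,-4,0,0,0],
    [0,0,0,-4,2.5,4,0],
    [0,0,0,-4,5,8,0],
    [0,0,0,-4,6.5,10.3,0],
    [0,0,0,-4,6.5,10.3,0],
    [0,0,0,-2,6.5,10.3,0],
    [0,0,0,-0.6,6.5,10.3,0],
    [0,0,0,-0.6,6.5,10.3,0],
  ],
)

```text
clock: 16.2
tcp_pos: [0.472, -0.2133, 0.1156]
tool_rot: [[-0.003, 0.001, -1.0], [0.002, -1.0, -0.001], [-1.0, -0.002, 0.003]]
ft_force: [0.1, -0.2, 0.3]
finger_gap: 0.0
```

```bash
python3 mv.py .4725 -.2145 .106; python3 look.py .05 b1 .5868 -.1486 .588 -.1487 .1
```

```text
turn [0.06 0.18 0.11] shift cm [ 0.963  0.126 -0.052] | tcp [ 0.472  -0.2133  0.1156] F [ 0.1  -0.17  0.33] M [ 0.02   0.041 -0.007] gap 0.0 t 16.2
[ 0.588  -0.1487  0.1   ] [-0.09  0.43 -0.82]
```

View pics/b1_raw.png

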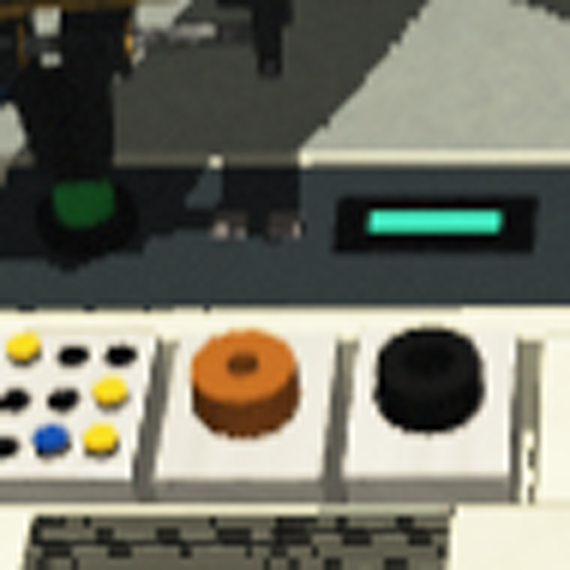

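>>> play_rows(
  commands=[
    [0,0.2,0.1,0.5,0.1,0,0],
    [0,0.2,0.1,0.9,0.1,0,0],
    [0,0.2,0.1,1.1,0.1,0,0],
    [0,0.2,0.1,1.3,0.1,0,0],
    [0,0.2,0.1,1.5,0.1,0,0],
    [0,0.2,0.1,1.65,0.1,0,0],
    [0,0.2,0.1,1.75,0.1,0,0],
    [0,0.2,0.1,1.75,0.1,0,0],
  ],
)

```text
clock: 16.92
tcp_pos: [0.4729, -0.2145, 0.1004]
tool_rot: [[0.003, 0.002, -1.0], [-0.001, -1.0, -0.002], [-1.0, 0.001, -0.003]]
ft_force: [-1.3, 1.6, 7.2]
finger_gap: 0.007
```

```bash
python3 mv.py .4725 -.2145 .099
```

```text
turn [ 0.09 -0.16 -0.07] shift cm [ 0.139 -0.001  0.036] | tcp [ 0.4729 -0.2145  0.1004] F [-1.28  1.58  7.24] M [ 0.489  0.169 -0.027] gap 0.007 t 16.92
```

>>> play_rows(
  commands=[
    [0,0,0,0.15,0,0,0],
    [0,0,0,0.3,0,0,0],
    [0,0,0,0.3,0,0,0],
    [0,0,0,0.3,0,0,0],
  ],
)

```text
clock: 17.25
tcp_pos: [0.473, -0.2146, 0.1]
tool_rot: [[0.004, 0.002, -1.0], [-0.002, -1.0, -0.002], [-1.0, 0.002, -0.004]]
ft_force: [-10.1, 6.4, 29.2]
finger_gap: 0.002
```

>>> play_rows(
  commands=[
    [0,0,0,-1,0,0,0],
    [0,0,0,-3,0,0,0],
    [0,0,0,-6,0,0,0],
    [0,0,0,-10,0,0,0],
    [0,0,0,-10,3,4,0],
    [0,0,0,-10,6,8,0],
    [0,0,0,-10,10,10,0],
    [0,0,0,-10,14,10,0],
    [0,0,0,-10,17,10,0],
    [0,0,0,-10,17,10,0],
  ],
)

```text
clock: 18.08
tcp_pos: [0.3713, -0.39, 0.1997]
tool_rot: [[0.004, -0.003, -1.0], [-0.004, -1.0, 0.003], [-1.0, 0.004, -0.004]]
ft_force: [0.5, 0.3, -0.1]
finger_gap: 0.008
```

```bash
python3 - <<'E'
from workcell import arm, eyes
import cv2
for n in ["scene","top"]:
    p=eyes.snapshot(n); cv2.imwrite(f"pics/{n}_end.png",p["img"][:,:,::-1])
p=eyes.snapshot("scene");cv2.imwrite("pics/end_z.png",cv2.resize(p["img"][180:275,170:300],None,fx=6,fy=6,interpolation=cv2.INTER_CUBIC)[:,:,::-1])
print(arm.state()["ft_force"],arm.state()["clock"],arm.state()["qd"].round(3))
E
```

```text
[ 0.47543911  0.32861663 -0.70313246] 18.2333 [ 0.029 -0.022  0.02   0.     0.     0.002]
```

View pics/end_z.png

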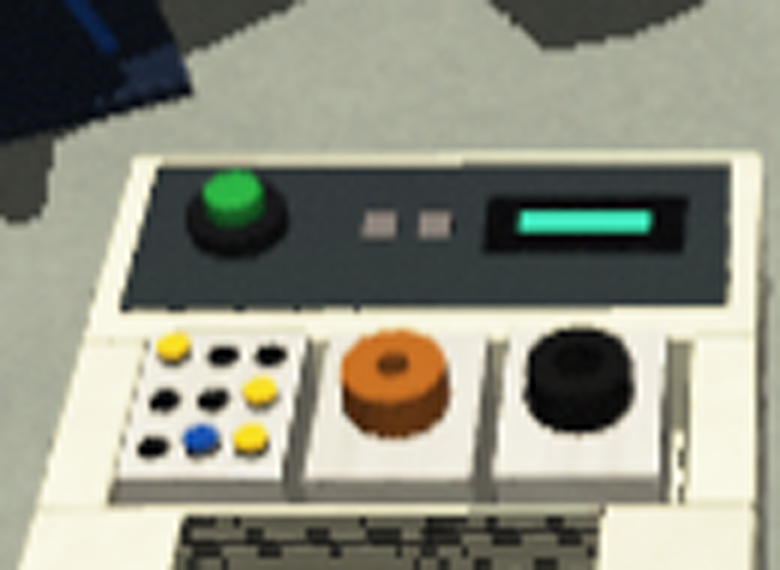

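View pics/scene_end.png

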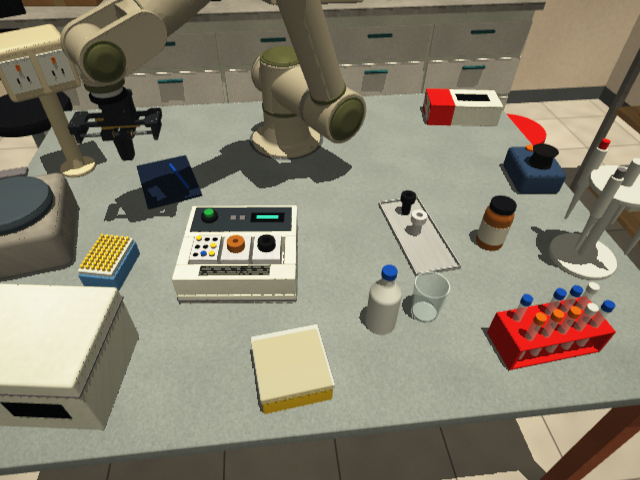

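View pics/top_end.png

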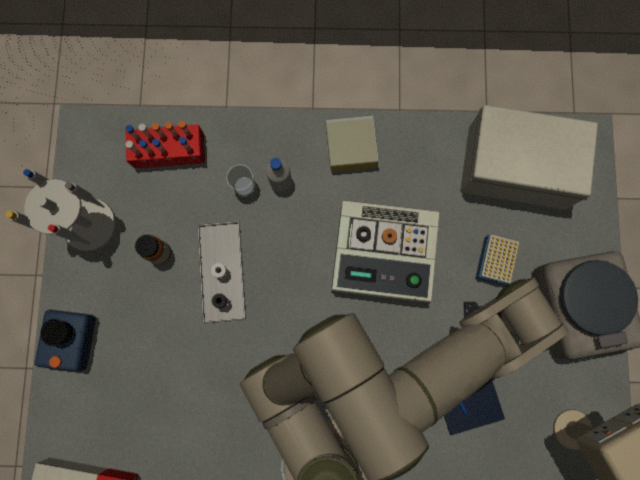

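The pictures show the bronze sleeve flush in the middle block at about (236, 243) in the scene view. The button is up at (208, 213), the silver and black sleeves are still in the tray, and the other items are where they were.

```bash
python3 -c "
from workcell import arm
print(arm.job_done())"
```

```text
the job is handed in; nothing more can be done
None
```

I fitted the bronze sleeve into the empty bore of the middle block, then pressed and released the green start button. I handed the job in at about 18 s of the 72 s allowed.

**Sleeve:** I found the bore by camera and corrected about 1.5 mm in x by feel as the sleeve went in. It passed the strips at about 6–9 N, then stopped hard on its shoulder at 29 N. Light presses on the centre and on the +x and −x sides of the head gave tops of 112.4, 112.3 and 112.3 mm, where flush is 112. That makes it level in x and home to within about 0.4 mm. I did not check the ±y sides this way.

**Button:** It was pressed to its stop, with the fingertips at 100.0 mm (full 6 mm travel), and the last picture shows it back up. I meant to press at about 12 N, but the force reached 29 N at the stop.

**Other items:** In the last pictures the other sleeves, the bottles, the beaker and the tip box look unmoved, and the arm is clear of everything.

**Disagreements:**
- **Grasp height:** When I gripped the sleeve, the tool stopped 5 mm higher than commanded, with about 6 N upward. I did not find out why, but the hold was sound and upright.
- **Bore position:** The two cameras disagreed on the bore by about 1–1.5 mm. The sleeve went home at x ≈ 0.588, against 0.586–0.587 from the pictures.

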